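Press a stack of glued print blanks on a rod-guided bench press

ROBOT

A 6-joint arm with a two-finger parallel gripper is mounted at the origin on the work surface. World frame = base frame: x ahead of the robot, y to its left, z up, the work surface at z = 0. Lengths are in m, angles in rad, forces in N, time in s.
With the tool pointing down it reaches from about 0.275 to 0.975 m from the base axis. Payload 8.4 kg.
Tool frame: the origin (TCP) lies on the front face of the gripper's body, between the roots of the fingers; the fingertips stand 88 mm ahead of it and the grasp point (between the pads) lies 69 mm ahead of it; x points along the fingers, z is the direction in which the jaws open and shut, and the axes are right-handed (so a half turn about x gives the same grasp; the last joint's range is limited). The gripper opens to 92 mm and grips with 3 to 60 N. Pads are 20 mm wide; open, the fingers measure 128 mm over their backs; the gripper's body (75 mm by 189 mm) begins 69 mm behind the grasp point.
Start: joints at [-1.133, 0.353, 1.633, -0, 1.155, -0.002], TCP at [0.266, -0.566, 0.303] pointing down, gripper open.
Joint ranges: [-2.63, 2.63], [-0.92, 2.1], [0.06, 2.66], [-1.3, 4.44], [0, 2.69], [-3.02, 3.02]. Speed limits (rad/s): [2.22, 2.22, 2.79, 3.14, 3.14, 3.14].

INTERFACE

Orientations are given as a rotation vector (axis times angle).
In Python, from bench import r, get_image, camera_params gives the robot as it stands.
- The arm moves only by the tool carry_out, never from a script. Its argument "rows" is a list that holds one entry, the list of rows, each a list of 6 numbers: the shift along the tool's x, y, z in m, then the turn, a rotation vector about the tool's x, y, z in rad. In form: [[[dx, dy, dz, wx, wy, wz], ...]]. A call has 1 to 5 rows; each row is the pose to reach, as a shift and turn from the pose commanded when the call began, along the tool's axes at that moment; what a row does not reach only later rows make up. A row lasts 1/12 s, in which the tool goes at most 41.7 mm and 7.16 degrees, less where a joint would pass 70% of its speed; a pose out of reach is approached as far as the arm can. A call with a gripper value outside its range is refused whole. "hand" is the finger opening in m, from 0 to 0.0919, set as the call begins (left out, the last holds). The fingers move at their own pace and stop on an object; the grip force is fixed at half the most. Time passes only in rows, so rows that repeat a pose let the fingers close. It gives the time, the measured TCP pose, the force and the opening at its end, in the units of the state.
- r.observe(): the state, without advancing time (a new reading comes with each control period).
- get_image(name): name is "scene" or "top" or "wrist"; returns the picture (384x512x3 uint8, red, green, blue); there is no depth.
- camera_params(name): a dict with "mtx" (3x3 intrinsics, pixels), "k1" (the pictures are not rectified: a ray, as slopes to the right and down, at radius r is drawn at 1 + k1 r^2 times it, then the intrinsics apply), "R" (3x3) and "t" (3): a world point X has camera coordinates R X + t; the wrist camera has in their place "mount" (4x4, takes a point from camera to tool coordinates, whose origin is the TCP and whose axes are the tool frame's). Camera axes: x right, y down, z forward; pixel columns grow to the right and rows downward; lengths in m; the calibration is good to about 2 mm. A picture is of the moment at which its call begins: read the wrist's pose just before it. camera_params takes no time and is no camera call.
- r.finish_job(): hands the job in, once; it reports no verdict.
The state is a dict: "clock": time; "joints": joint angles; "qd": joint speeds; "effort": joint torques, N m; "tcp_pos": TCP position; "eef_rot": TCP orientation; "wrist_force": force on the tool from outside, world axes, zero at the start; "ft_torque": the same for the moment, N m; "width": finger opening in m.
Only numpy, scipy, OpenCV 4.12 (cv2) and the standard library are available. Lean on these libraries where they do the work, as an engineer would, in place of code of your own. Each camera call takes 0.05 s, during which the arm holds its last target.

TASK

Pick up the aluminium platen by its red square handle, lower it level over the tall rod of the little blue press until it lies on the stack of wooden blanks, with its long sides along the stack's. Then press it down with about 15 newtons in all, its own weight included, for two seconds so that the glue takes, never pushing on the press, rod included, with more than 25 newtons. Let go with the platen left lying on the stack, and do not disturb the other things on the table.

Things in the scene. Friction and masses are not known exactly. Their poses are not given: they have to be found in the camera images.
- press: Bench press, fixed: blue base 150 (its x) by 120 (its y) by 14 mm high, origin at the centre of its underside, z up. On it, round a rod, a sprung stack of wooden blanks, 98 (x) by 74 mm (y). The unloaded stack's top is 47 to 71 mm above the origin: the bed's height was set by hand and is not measured. The stack yields about 1 mm per 5 N and stops solid after about 6 mm.
- rod: Upright steel rod fixed in the middle of the press, 16 mm in diameter. Its origin and axes are those of the press (on the underside of the base); its top is 150 mm above the origin and its last 10 mm taper to 9 mm diameter.
- platen: Loose press platen, 0.4 to 0.6 kg, standing upright on the table: aluminium plate 110 (its x) by 84 (its y) by 10 mm thick with a red handle on its centre. Origin at the centre of the underside, z up. A vertical hole of 18.4 mm diameter runs through its centre, that wide over the lowest 34 mm. Half a turn about z makes no difference.
- handle_top (a point): Centre of the open top of the platen's handle, a square tube 32 by 32 mm outside (sides along the platen's x and y), 118 mm above the platen's underside; red, its lowest 24 mm dark steel. Inside it is 24 mm wide above the 34 mm deep hole, so the rod passes up into it.
- tub_red: Loose bystander: red ink tub with lid, 110 mm diameter, 97 mm high; origin under its centre.
- tub_green: Loose bystander: green ink tub with lid, 110 mm diameter, 97 mm high; origin under its centre.
- tub_black: Loose bystander: black ink tub with lid, 110 mm diameter, 97 mm high; origin under its centre.
- cup: Loose bystander: paper-coloured cup, 72 mm diameter, 90 mm high; origin under its centre.
- brush_jar: Loose bystander: glass jar 76 mm in diameter with three brushes and pens standing in it, 195 mm high in all; origin under its centre.
- roller: Loose bystander: ink roller lying on the table, 135 mm long along its x, 65 mm wide, 28 mm high; origin near its middle, on the table.
- blanks: Loose bystander: spare stack of wooden blanks, 98 by 74 by 18 mm; origin under its centre.
There are look-alikes about, which are no part of the job. Leave any purple look-alike of the platen alone.

How it is judged:
By the outcome, as a careful person would: the job done as asked, in the order asked, and still so for the second after the job is handed in, with the robot touching nothing.
It also fails if it takes over 69 s, if anything falls off the work surface, if the arm or the gripper's body presses on something with over 40 N, if the wrist force passes 120 N, or if a joint passes its speed limit or range.

## Working session

There is one attempt and no reset: what is moved stays moved. The work goes in short steps, Python scripts to look and compute and a tool call to move; the robot and the scene stay as the last step left them, time stands still between calls to the robot, and variables do not carry over. Pictures are saved under pics/ and viewed, and the job is handed in when it is done.

Besides the shell and the picture viewer there is one more tool, called as name([rows], argument=value, ...), one row to a line, values as JSON. carry_out: Moves the arm, as the interface text tells. Its arguments: {"type":"object","properties":{"rows":{"type":"array","items":{"type":"array","items":{"type":"array","items":{"type":"number"}}}},"hand":{"type":"number"}},"required":["rows"]}

```bash
ls; mkdir -p pics; python3 - <<'E'
from bench import r,get_image,camera_params
import cv2
print(r.observe())
for n in ["scene","top","wrist"]:
    im=get_image(n); cv2.imwrite(f"pics/{n}0.png",im[:,:,::-1])
    print(n,camera_params(n))
E
```

```text
pics
{'clock': 0.0, 'joints': array([-1.13341979e+00,  3.53666789e-01,  1.63412077e+00, -1.93030641e-05,
        1.15523860e+00, -2.40615998e-03]), 'qd': array([-3.13795870e-07,  1.52700182e-03,  2.50045568e-04, -7.49072349e-04,
       -1.75931808e-04,  9.62979072e-04]), 'effort': array([ 3.91041649e-04, -5.93835068e+01, -3.34209430e+01,  6.98282174e-02,
        2.33504840e-02, -1.73308345e-04]), 'tcp_pos': array([ 0.26592038, -0.56518681,  0.3019577 ]), 'eef_rot': array([ 0.88022313,  1.38698169, -0.87898186]), 'wrist_force': array([-0.09944718, -0.31821423, -0.39568091]), 'ft_torque': array([ 0.00532184, -0.02687355, -0.02241542]), 'width': 0.09177826567807526}
scene {'mtx': array([[468.3835148 ,   0.        , 264.60536833],
       [  0.        , 468.3835148 , 190.85468561],
       [  0.        ,   0.        ,   1.        ]]), 'k1': -0.15729840306953113, 'R': array([[-0.58763074,  0.80908547,  0.00841533],
       [ 0.53790545,  0.39840254, -0.74292203],
       [-0.60444011, -0.43203717, -0.66932506]]), 't': array([ 0.3133038 , -0.22909802,  1.75554052])}
top {'mtx': array([[349.195
[... 219 characters left out ...]
,
       [-0.99482584, -0.01608622, -0.1003134 ],
       [ 0.10041382, -0.00555973, -0.99493023]]), 't': array([-0.01729371,  0.56959284,  1.30873898])}
wrist {'mtx': array([[307.42461029,   0.        , 252.91397619],
       [  0.        , 307.42461029, 190.58164076],
       [  0.        ,   0.        ,   1.        ]]), 'k1': -0.06757779072036611, 'mount': array([[ 1.16124271e-03, -2.96850961e-01,  9.54923117e-01,
        -8.23796280e-02],
       [ 1.91544691e-05, -9.54923754e-01, -2.96851182e-01,
         8.39797456e-02],
       [ 9.99999326e-01,  3.63007315e-04, -1.10321222e-03,
         8.66028105e-04],
       [ 0.00000000e+00,  0.00000000e+00,  0.00000000e+00,
         1.00000000e+00]])}
```

View pics/scene0.png

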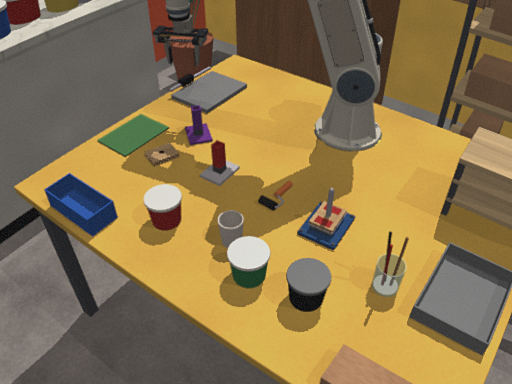

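View pics/top0.png

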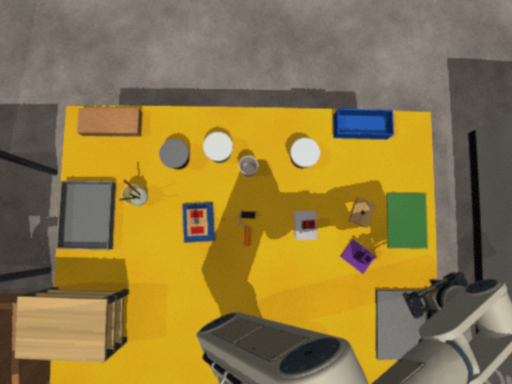

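View pics/wrist0.png

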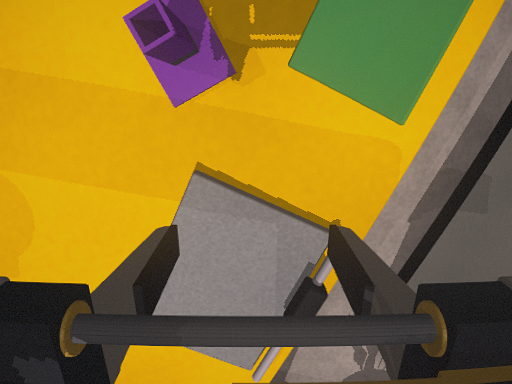

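Scene view: the platen with the red handle is at (219,160), the press at (328,220), and the purple look-alike at (197,125). Top view: handle at (307,225), press at (197,221), purple look-alike at (358,256). Next I measure these from two views.

```bash
cat > h.py <<'E'
import numpy as np, cv2
from scipy.spatial.transform import Rotation as Ro
from bench import r,get_image,camera_params
def cam(n,obs=None):
    p=camera_params(n)
    if n!="wrist": R=p["R"];t=p["t"]
    else:
        T=np.eye(4);T[:3,:3]=Ro.from_rotvec(obs["eef_rot"]).as_matrix();T[:3,3]=obs["tcp_pos"]
        M=np.linalg.inv(T@p["mount"]);R=M[:3,:3];t=M[:3,3]
    return p["mtx"],p["k1"],R,t
def rays(c,px):
    K,k1,R,t=c
    u=cv2.undistortPoints(np.array(px,float).reshape(-1,1,2),K,np.array([k1,0,0,0,0])).reshape(-1,2)
    d=np.c_[u,np.ones(len(u))]@R
    return -R.T@t,d/np.linalg.norm(d,axis=1)[:,None]
def onplane(c,px,z):
    o,d=rays(c,px); return o+d*((z-o[2])/d[:,2])[:,None]
def tri(os,ds):
    A=np.zeros((3,3));b=np.zeros(3)
    for o,d in zip(os,ds):
        P=np.eye(3)-np.outer(d,d);A+=P;b+=P@o
    X=np.linalg.solve(A,b)
    return X,[np.linalg.norm((np.eye(3)-np.outer(d,d))@(X-o)) for o,d in zip(os,ds)]
def proj(c,X):
    K,k1,R,t=c
    return cv2.projectPoints(np.array(X,float).reshape(-1,3),cv2.Rodrigues(R)[0],t,K,np.array([k1,0,0,0,0]))[0].reshape(-1,2)
E
python3 - <<'E'
from h import *
for n,(x,y,w,h) in dict(scene=(180,110,190,150),top=(150,170,240,120)).items():
    im=cv2.imread(f"pics/{n}0.png")[y:y+h,x:x+w]
    cv2.imwrite(f"pics/{n}0z.png",cv2.resize(im,None,fx=4 if n=='scene' else 3.3,fy=4 if n=='scene' else 3.3,interpolation=cv2.INTER_CUBIC)[:600,:800])
ct=cam("top");cs=cam("scene")
print(-ct[2].T@ct[3],-cs[2].T@cs[3])
print("handle top",onplane(ct,[[308,225]],.118),onplane(cs,[[219,143]],.118))
print("press",onplane(ct,[[197,221]],.06))
E
```

```text
[ 4.35497325e-01 -8.52379312e-04  1.35936535e+00] [1.36845911 0.59624244 1.00218875]
handle top [[ 0.4737342  -0.21617718  0.118     ]] [[ 0.47210639 -0.22527316  0.118     ]]
press [[0.48393234 0.18707678 0.06      ]]
```

```bash
ls pics
```

```text
scene0.png
scene0z.png
top0.png
top0z.png
wrist0.png
```

View pics/scene0z.png

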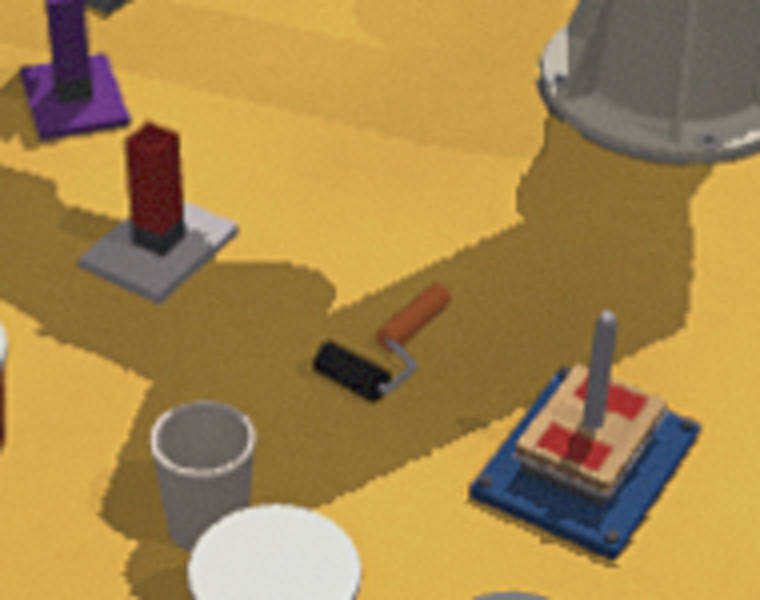

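View pics/top0z.png

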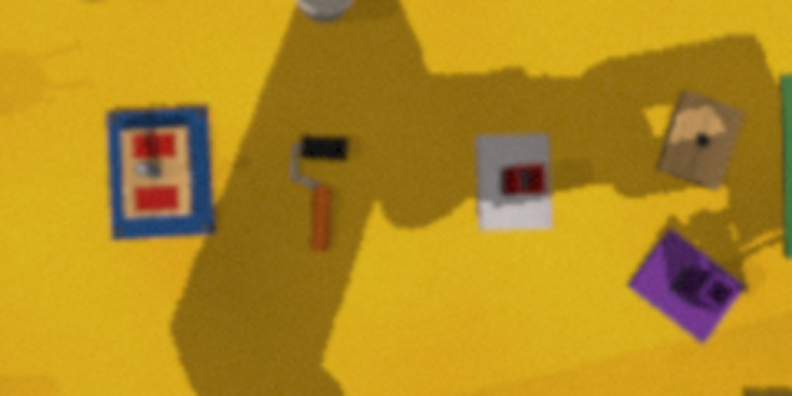

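The red-handled platen is near (0.473,-0.22) and the press near (0.485,0.19), both with their long sides roughly along x. I'll check the tool axes and plan a wrist-camera look.

```bash
python3 - <<'E'
from h import *
o=r.observe();R=Ro.from_rotvec(o["eef_rot"]).as_matrix();print(R.round(4))
# plan: tool x down, z along +-world x or y
for name,z in dict(px=[1,0,0],nx=[-1,0,0],py=[0,1,0],ny=[0,-1,0]).items():
    x=np.array([0,0,-1.]);z=np.array(z,float);y=np.cross(z,x)
    G=np.c_[x,y,z]; print(name,(Ro.from_matrix(R.T@G)).as_rotvec().round(3), "camera offset dir(+y tool)",y)
E
```

```text
[[-4.000e-04  9.048e-01  4.258e-01]
 [ 9.000e-04  4.258e-01 -9.048e-01]
 [-1.000e+00  0.000e+00 -1.000e-03]]
px [-1.131e+00 -1.000e-03 -1.000e-03] camera offset dir(+y tool) [-0.  1.  0.]
nx [ 2.011e+00 -1.000e-03  1.000e-03] camera offset dir(+y tool) [-0. -1. -0.]
py [-2.702e+00 -0.000e+00 -1.000e-03] camera offset dir(+y tool) [-1.  0.  0.]
ny [ 0.44  -0.001  0.   ] camera offset dir(+y tool) [1. 0. 0.]
```

carry_out([
  [[-0.018, 0.335, -0.227, -1.131, 0, 0], [-0.018, 0.335, -0.227, -1.131, 0, 0], [-0.018, 0.335, -0.227, -1.131, 0, 0], [-0.018, 0.335, -0.227, -1.131, 0, 0], [-0.018, 0.335, -0.227, -1.131, 0, 0]],
], hand=0.0919)

```text
clock: 0.57
tcp_pos: [0.3727, -0.3848, 0.3118]
eef_rot: [0.393, 1.535, -0.392]
wrist_force: [1.0, 1.5, -0.8]
width: 0.0918
```

```bash
cat > go.py <<'E'
# python3 go.py x y z [yaw of tool z axis from world x]  -> row for move
import sys
from h import *
a=[float(v) for v in sys.argv[1:]]
yaw=a[3] if len(a)>3 else 0.
o=r.observe();R=Ro.from_rotvec(o["eef_rot"]).as_matrix()
x=np.array([0,0,-1.]);z=np.array([np.cos(yaw),np.sin(yaw),0]);G=np.c_[x,np.cross(z,x),z]
print("clock",round(o["clock"],2),"tcp",o["tcp_pos"].round(4),"F",o["wrist_force"].round(1),"w",round(o["width"],4),"q6",o["joints"][5].round(2))
print((R.T@(np.array(a[:3])-o["tcp_pos"])).round(4), Ro.from_matrix(R.T@G).as_rotvec().round(4))
E
python3 go.py .473 -.217 .32
```

```text
clock 0.57 tcp [ 0.3727 -0.3848  0.3118] F [ 1.   1.5 -0.8] w 0.0918 q6 -0.3
[-0.0082  0.1953  0.0075] [-5.005e-01 -2.000e-04 -2.000e-04]
```

carry_out([
  [[-0.008, 0.195, 0.007, -0.5, 0, 0], [-0.008, 0.195, 0.007, -0.5, 0, 0], [-0.008, 0.195, 0.007, -0.5, 0, 0], [-0.008, 0.195, 0.007, -0.5, 0, 0], [-0.008, 0.195, 0.007, -0.5, 0, 0]],
])

```text
clock: 0.98
tcp_pos: [0.474, -0.2165, 0.3201]
eef_rot: [-0.002, 1.57, 0.003]
wrist_force: [-0.1, -0.0, -0.0]
width: 0.092
```

```bash
python3 - <<'E'
from h import *
get_image("wrist");o=r.observe();im=get_image("wrist");cv2.imwrite("pics/w1.png",im[:,:,::-1]);import pickle;pickle.dump(o,open("w1.pkl","wb"))
E
python3 go.py .473 -.217 .32
```

```text
clock 1.08 tcp [ 0.4746 -0.2161  0.3201] F [-0.6 -1.   0.3] w 0.0919 q6 -0.43
[ 0.0001 -0.0009 -0.0016] [-0.0018  0.0007 -0.0008]
```

View pics/w1.png

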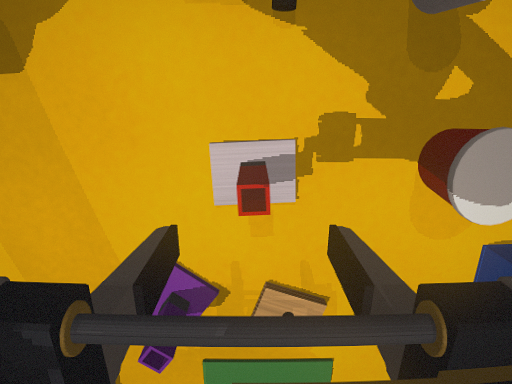

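The wrist view shows the red handle's rim at about (253,198), between the fingers. The plate is nearly square to the image, with the spare blanks and the purple platen below it.

```bash
cat > det.py <<'E'
from h import *
import pickle
def rim(im):
    # bright red rim of the handle top in BGR
    b,g,R_=[im[:,:,i].astype(int) for i in range(3)]
    m=((R_>150)&(g<80)&(b<80)).astype(np.uint8)
    m[:, :200]=0; m[:,310:]=0
    m=cv2.morphologyEx(m,cv2.MORPH_CLOSE,np.ones((3,3)))
    cs,_=cv2.findContours(m,cv2.RETR_EXTERNAL,cv2.CHAIN_APPROX_NONE)
    c=max(cs,key=cv2.contourArea)
    return cv2.minAreaRect(c),cv2.boxPoints(cv2.minAreaRect(c)),m
E
python3 - <<'E'
from det import *
im=cv2.imread("pics/w1.png");o=pickle.load(open("w1.pkl","rb"))
print(rim(im)[0]); c=cam("wrist",o)
box=rim(im)[1]
print(onplane(c,box,.118)); print(onplane(c,[rim(im)[0][0]],.118))
b,g,R_=[im[:,:,i].astype(int) for i in range(3)]
m=((abs(R_-g)<25)&(abs(b-g)<40)&(g>100)).astype(np.uint8)
m[:130]=0;m[210:]=0;m[:,:200]=0;m[:,304:]=0
pts=np.argwhere(m)[:,::-1].astype(np.float32)
hull=cv2.convexHull(pts);rr=cv2.minAreaRect(hull)
print(rr);bx=onplane(c,cv2.boxPoints(rr),.01);print(bx,bx.mean(0))
z=im[120:240,190:320];cv2.imwrite("pics/w1z.png",cv2.resize(z,None,fx=4.5,fy=4.5,interpolation=cv2.INTER_NEAREST))
E
```

```text
((253.29676818847656, 199.43516540527344), (30.661697387695312, 31.910137176513672), 87.1375961303711)
[[ 0.46033174 -0.21254851  0.118     ]
 [ 0.49103427 -0.21102995  0.118     ]
 [ 0.49295768 -0.24261401  0.118     ]
 [ 0.46128244 -0.24422979  0.118     ]]
[[ 0.47640207 -0.22735457  0.118     ]]
((253.19744873046875, 171.94473266601562), (62.333648681640625, 84.55614471435547), 87.35746002197266)
[[ 0.42069585 -0.18731162  0.01      ]
 [ 0.52858975 -0.18259935  0.01      ]
 [ 0.53549482 -0.26652642  0.01      ]
 [ 0.42099376 -0.27182958  0.01      ]] [ 0.47644355 -0.22706674  0.01      ]
```

View pics/w1z.png

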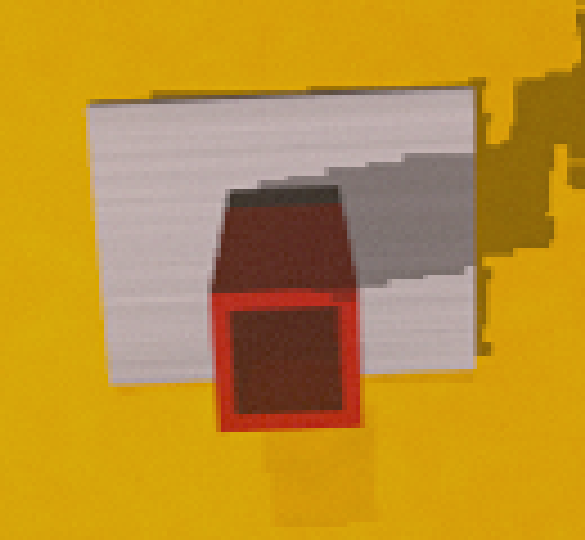

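```bash
python3 go.py .4764 -.2272 .25 .045
```

```text
clock 1.08 tcp [ 0.4746 -0.2161  0.3201] F [-0.6 -1.   0.3] w 0.0919 q6 -0.43
[ 0.0701 -0.0111  0.0017] [-0.0468  0.0008 -0.0008]
```

carry_out([
  [[0.035, -0.011, 0.002, -0.047, 0.001, -0.001], [0.07, -0.011, 0.002, -0.047, 0.001, -0.001], [0.07, -0.011, 0.002, -0.047, 0.001, -0.001]],
])

```text
clock: 1.33
tcp_pos: [0.4718, -0.2296, 0.2446]
eef_rot: [-0.03, 1.58, 0.034]
wrist_force: [-2.0, 0.3, -1.2]
width: 0.092
```

```bash
python3 - <<'E'
from det import *
get_image("wrist");o=r.observe();im=get_image("wrist")[:,:,::-1].copy();cv2.imwrite("pics/w2.png",im);pickle.dump(o,open("w2.pkl","wb"))
c=cam("wrist",o);q,box,m=rim(im);print(q)
o1=pickle.load(open("w1.pkl","rb"));q1,box1,_=rim(cv2.imread("pics/w1.png"))
a=rays(c,[q[0]]);b=rays(cam("wrist",o1),[q1[0]])
print(tri([a[0],b[0]],[a[1][0],b[1][0]]))
for z in(.115,.118,.121):print(z,onplane(c,[q[0]],z),onplane(cam("wrist",o1),[q1[0]],z))
B=onplane(c,box,.118);print(B)
E
python3 go.py .4764 -.2272 .25 .045
```

```text
((242.0, 231.0), (0.0, 0.0), 0.0)
(array([ 0.47235194, -0.17279812,  0.27591541]), [np.float64(0.003940558332182288), np.float64(0.00394055833218229)])
0.115 [[ 0.46393915 -0.2455125   0.115     ]] [[ 0.47637783 -0.22836415  0.115     ]]
0.118 [[ 0.46402515 -0.2441363   0.118     ]] [[ 0.47637381 -0.22734804  0.118     ]]
0.121 [[ 0.46411114 -0.24276011  0.121     ]] [[ 0.47636978 -0.22633193  0.121     ]]
[[ 0.46402515 -0.2441363   0.118     ]
 [ 0.46402515 -0.2441363   0.118     ]
 [ 0.46402515 -0.2441363   0.118     ]
 [ 0.46402515 -0.2441363   0.118     ]]
clock 1.43 tcp [ 0.4739 -0.2306  0.2495] F [-0.   0.1  0.6] w 0.092 q6 -0.49
[-0.0005  0.0033  0.0026] [-0.0052 -0.004  -0.0005]
```

View pics/w2.png

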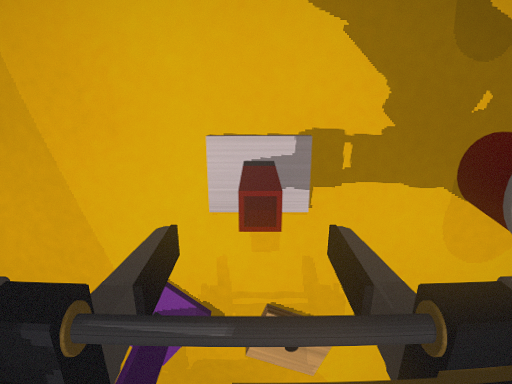

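Here the rim is shaded by the gripper (box about 239-282, 190-232), so I'll re-detect it with an adapted threshold.

```bash
cat > det.py <<'E'
from h import *
import pickle
def rim(im,lo=110):
    b,g,R_=[im[:,:,i].astype(int) for i in range(3)]
    m=((R_>lo)&(g<80)&(b<80)).astype(np.uint8)
    m[:, :200]=0; m[:,310:]=0;m[300:]=0
    m=cv2.morphologyEx(m,cv2.MORPH_CLOSE,np.ones((3,3)))
    cs,_=cv2.findContours(m,cv2.RETR_EXTERNAL,cv2.CHAIN_APPROX_NONE)
    c=max(cs,key=cv2.contourArea)
    return cv2.minAreaRect(c),cv2.boxPoints(cv2.minAreaRect(c)),m
E
python3 - <<'E'
from det import *
im=cv2.imread("pics/w2.png");o=pickle.load(open("w2.pkl","rb"))
print(im[180:240:4,260],im[196,236:290:3,2])
for lo in(90,100,110,120,130):print(lo,rim(im,lo)[0])
z=im[130:240,190:320];cv2.imwrite("pics/w2z.png",cv2.resize(z,None,fx=4.5,fy=4.5,interpolation=cv2.INTER_NEAREST))
E
```

```text
[[ 35  43  89]
 [ 32  35  87]
 [ 36  40  89]
 [ 29  39 120]
 [ 37  44  94]
 [ 34  47  86]
 [ 34  44  85]
 [ 25  40  82]
 [ 33  46  93]
 [ 28  40  92]
 [ 30  43  92]
 [ 20  43  91]
 [ 23  44 122]
 [ 10 158 215]
 [ 10 150 209]] [184 119 123  92  93  92  94  92  94  91  93  94  87  89 121 120 186 187]
90 ((260.0, 198.5), (65.0, 42.0), 90.0)
100 ((260.0, 209.0), (42.0, 44.0), 0.0)
110 ((260.0, 211.0), (40.0, 42.0), 90.0)
120 ((260.0, 211.0), (40.0, 42.0), 90.0)
130 ((257.1390075683594, 229.95330810546875), (43.65776062011719, 13.743261337280273), 20.095232009887695)
```

View pics/w2z.png

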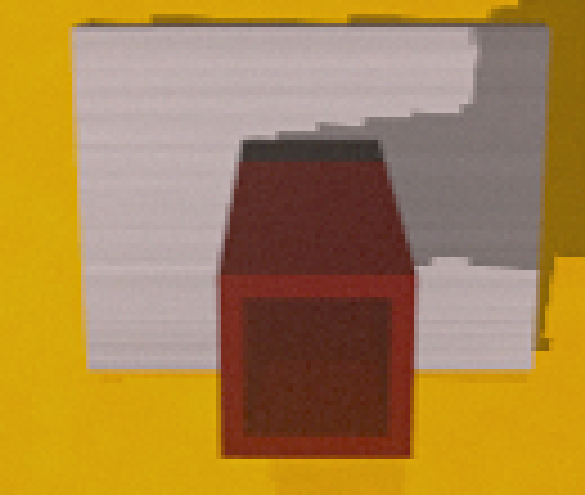

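```bash
python3 - <<'E'
from det import *
o=pickle.load(open("w2.pkl","rb"));c=cam("wrist",o)
q=[260,211]
o1=pickle.load(open("w1.pkl","rb"));q1=rim(cv2.imread("pics/w1.png"),150)[0][0]
a=rays(c,[q]);b=rays(cam("wrist",o1),[q1])
print(tri([a[0],b[0]],[a[1][0],b[1][0]]))
for z in(.115,.118,.121):print(z,onplane(c,[q],z),onplane(cam("wrist",o1),[q1],z))
B=onplane(c,[[219/4.5+190,273/4.5+130],[414/4.5+190,273/4.5+130],[412/4.5+190,458/4.5+130],[220/4.5+190,458/4.5+130]],.118);print(B,o["tcp_pos"])
E
python3 go.py .4765 -.2275 .154 .045
```

```text
(array([ 0.47646627, -0.22477912,  0.12533852]), [np.float64(0.0001292392725040119), np.float64(0.0001292392725040773)])
0.115 [[ 0.47689479 -0.22862485  0.115     ]] [[ 0.47637783 -0.22836415  0.115     ]]
0.118 [[ 0.47679991 -0.22748443  0.118     ]] [[ 0.47637381 -0.22734804  0.118     ]]
0.121 [[ 0.47670503 -0.226344    0.121     ]] [[ 0.47636978 -0.22633193  0.121     ]]
[[ 0.46069357 -0.21249684  0.118     ]
 [ 0.49191316 -0.21117052  0.118     ]
 [ 0.49379588 -0.24349196  0.118     ]
 [ 0.46170109 -0.24488055  0.118     ]] [ 0.47268247 -0.23003683  0.24732905]
clock 1.43 tcp [ 0.4739 -0.2306  0.2495] F [-0.   0.1  0.6] w 0.092 q6 -0.49
[0.0955 0.0029 0.0031] [-0.0052 -0.004  -0.0005]
```

The triangulated rim height is 125 mm, poorly conditioned because the two rays are close. Its 32 mm width on the 118 mm plane agrees with 118 mm. I'll descend to grasp.

carry_out([
  [[0.035, 0.003, 0.003, -0.005, -0.003, 0], [0.07, 0.003, 0.003, -0.005, -0.003, 0], [0.085, 0.003, 0.003, -0.005, -0.003, 0], [0.095, 0.003, 0.003, -0.005, -0.003, 0], [0.095, 0.003, 0.003, -0.005, -0.003, 0]],
])

```text
clock: 1.85
tcp_pos: [0.4776, -0.2277, 0.1548]
eef_rot: [-0.036, 1.569, 0.035]
wrist_force: [-0.6, 0.3, 0.2]
width: 0.0917
```

```bash
python3 - <<'E'
from det import *
get_image("wrist");o=r.observe();im=get_image("wrist")[:,:,::-1].copy();cv2.imwrite("pics/w3.png",im);pickle.dump(o,open("w3.pkl","wb"))
E
python3 go.py .4765 -.2275 .154 .045
```

```text
clock 1.95 tcp [ 0.4786 -0.228   0.1565] F [ 0.7 -0.8  0.8] w 0.0917 q6 -0.49
[ 0.0025  0.0006 -0.0021] [0.0005 0.0037 0.0019]
```

View pics/w3.png

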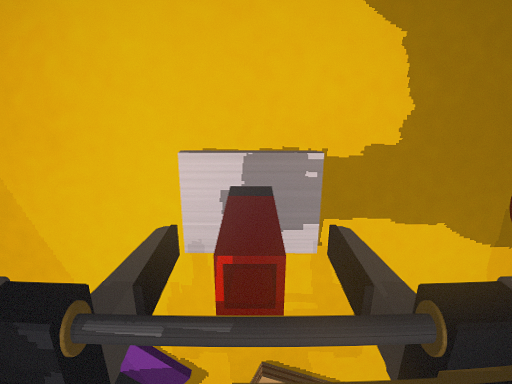

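The handle top (216-285, 251-315) sits between the fingers, about 2 px left of their midline. I'll check the noise in the readings.

```bash
python3 - <<'E'
from det import *
L=[]
for i in range(6):
    o=r.observe();get_image("wrist");L.append(np.r_[o["clock"],o["tcp_pos"],Ro.from_rotvec(o["eef_rot"]).as_matrix()[:,0],o["wrist_force"]])
print(np.array(L).round(4))
E
```

```text
[[ 1.950e+00  4.786e-01 -2.280e-01  1.565e-01  3.800e-03 -1.700e-03
  -1.000e+00  7.202e-01 -8.130e-01  7.861e-01]
 [ 2.000e+00  4.787e-01 -2.280e-01  1.568e-01  4.400e-03 -2.000e-03
  -1.000e+00 -5.970e-02 -6.310e-01  9.553e-01]
 [ 2.050e+00  4.787e-01 -2.280e-01  1.568e-01  4.700e-03 -2.200e-03
  -1.000e+00 -7.060e-01  4.130e-02  1.860e-02]
 [ 2.100e+00  4.786e-01 -2.279e-01  1.567e-01  4.600e-03 -2.100e-03
  -1.000e+00  6.182e-01  7.810e-02  2.390e-02]
 [ 2.150e+00  4.784e-01 -2.278e-01  1.564e-01  4.200e-03 -2.000e-03
  -1.000e+00 -7.322e-01 -6.424e-01 -6.364e-01]
 [ 2.200e+00  4.782e-01 -2.277e-01  1.561e-01  3.800e-03 -1.700e-03
  -1.000e+00  5.307e-01 -4.237e-01  2.290e-02]]
```

carry_out([
  [[0, 0, 0, 0, 0, 0], [0, 0, 0, 0, 0, 0], [0, 0, 0, 0, 0, 0], [0, 0, 0, 0, 0, 0], [0, 0, 0, 0, 0, 0]],
])

```text
clock: 2.67
tcp_pos: [0.4776, -0.2273, 0.1549]
eef_rot: [-0.037, 1.569, 0.035]
wrist_force: [-0.7, 0.7, -0.6]
width: 0.0918
```

```bash
python3 go.py .4766 -.2275 .154 .045; python3 - <<'E'
from det import *
L=[]
for i in range(4):
    o=r.observe();get_image("wrist");L.append(np.r_[o["clock"],o["tcp_pos"],Ro.from_rotvec(o["eef_rot"]).as_matrix()[:,0],o["wrist_force"]])
print(np.array(L).round(4))
E
```

```text
clock 2.67 tcp [ 0.4776 -0.2273  0.1549] F [-0.7  0.7 -0.6] w 0.0918 q6 -0.49
[ 0.0009 -0.0001 -0.001 ] [0.001  0.0019 0.0009]
[[ 2.6667e+00  4.7760e-01 -2.2730e-01  1.5490e-01  1.9000e-03 -8.0000e-04
  -1.0000e+00 -7.2930e-01  7.4450e-01 -6.4580e-01]
 [ 2.7167e+00  4.7760e-01 -2.2730e-01  1.5490e-01  1.9000e-03 -8.0000e-04
  -1.0000e+00 -1.0040e-01 -4.1000e-03  3.6310e-01]
 [ 2.7667e+00  4.7760e-01 -2.2730e-01  1.5490e-01  1.9000e-03 -8.0000e-04
  -1.0000e+00  3.5860e-01  9.9240e-01  4.8900e-01]
 [ 2.8167e+00  4.7760e-01 -2.2730e-01  1.5490e-01  1.9000e-03 -8.0000e-04
  -1.0000e+00  4.2670e-01  8.5540e-01 -8.2560e-01]]
```

carry_out([
  [[0.001, 0, -0.001, 0.001, 0.002, 0.001], [0.001, 0, -0.001, 0.001, 0.002, 0.001], [0.001, 0, -0.001, 0.001, 0.002, 0.001], [0.001, 0, -0.001, 0.001, 0.002, 0.001], [0.001, 0, -0.001, 0.001, 0.002, 0.001]],
])

```text
clock: 3.28
tcp_pos: [0.4766, -0.2274, 0.1539]
eef_rot: [-0.035, 1.571, 0.035]
wrist_force: [-0.5, -0.5, -1.0]
width: 0.0921
```

carry_out([
  [[0, 0, 0, 0, 0, 0], [0, 0, 0, 0, 0, 0], [0, 0, 0, 0, 0, 0], [0, 0, 0, 0, 0, 0], [0, 0, 0, 0, 0, 0]],
], hand=0.0)

```text
clock: 3.7
tcp_pos: [0.4766, -0.2274, 0.1539]
eef_rot: [-0.035, 1.571, 0.035]
wrist_force: [0.5, 0.0, -0.7]
width: 0.0607
```

carry_out([
  [[0, 0, 0, 0, 0, 0], [0, 0, 0, 0, 0, 0], [0, 0, 0, 0, 0, 0], [0, 0, 0, 0, 0, 0], [0, 0, 0, 0, 0, 0]],
])

```text
clock: 4.12
tcp_pos: [0.4766, -0.2274, 0.1539]
eef_rot: [-0.035, 1.571, 0.035]
wrist_force: [-0.4, -0.7, 0.6]
width: 0.0319
```

```bash
cat > st.py <<'E'
import sys
from h import *
n=int(sys.argv[1]) if len(sys.argv)>1 else 4
L=[]
for i in range(n):
    o=r.observe();L.append(np.r_[o["clock"],o["tcp_pos"],Ro.from_rotvec(o["eef_rot"]).as_matrix()[:,0],o["wrist_force"],o["ft_torque"],o["width"]])
    if i<n-1:get_image("wrist")
L=np.array(L);M=L.mean(0)
print("clock",L[-1,0].round(2),"tcp",L[-1,1:4].round(4),"toolx",L[-1,4:7].round(4),"F",M[7:10].round(2),"T",M[10:13].round(3),"w",M[13].round(4),"drift",(L[-1,1:4]-L[0,1:4]).round(5))
E
python3 st.py 4
```

```text
clock 4.27 tcp [ 0.4766 -0.2274  0.1539] toolx [ 0.  0. -1.] F [-0.08 -0.38  0.52] T [-0.033 -0.109 -0.093] w 0.0319 drift [-0.e+00  2.e-05  1.e-05]
```

Gripped, with the width at 31.9 mm matching the 32 mm tube. Now a gentle lift.

carry_out([
  [[-0.005, 0, 0, 0, 0, 0], [-0.015, 0, 0, 0, 0, 0], [-0.03, 0, 0, 0, 0, 0], [-0.05, 0, 0, 0, 0, 0], [-0.07, 0, 0, 0, 0, 0]],
])

```text
clock: 4.68
tcp_pos: [0.476, -0.2271, 0.2247]
eef_rot: [-0.035, 1.572, 0.036]
wrist_force: [0.6, 0.9, -5.0]
width: 0.0317
```

carry_out([
  [[-0.03, 0, 0, 0, 0, 0], [-0.06, 0, 0, 0, 0, 0], [-0.09, 0, 0, 0, 0, 0], [-0.11, 0, 0, 0, 0, 0], [-0.12, 0, 0, 0, 0, 0]],
])

```text
clock: 5.1
tcp_pos: [0.4771, -0.2276, 0.3475]
eef_rot: [-0.037, 1.567, 0.034]
wrist_force: [0.9, -1.0, -5.2]
width: 0.0318
```

```bash
python3 - <<'E'
from h import *
for n in("wrist","scene"):
    im=get_image(n);cv2.imwrite(f"pics/{n}4.png",im[:,:,::-1])
E
python3 st.py 4
```

```text
clock 5.35 tcp [ 0.4758 -0.227   0.3423] toolx [-0.0026  0.0012 -1.    ] F [-0.14 -0.58 -5.69] T [-0.029 -0.068 -0.005] w 0.0318 drift [-0.0012   0.00056 -0.00344]
```

View pics/wrist4.png

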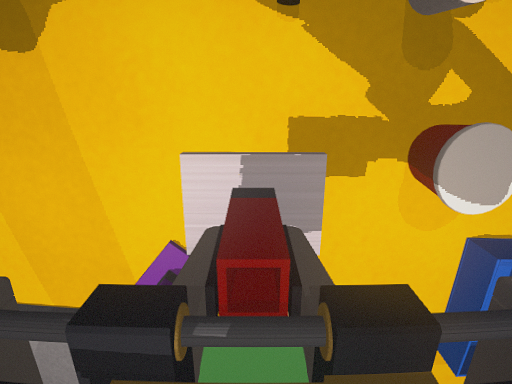

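View pics/scene4.png

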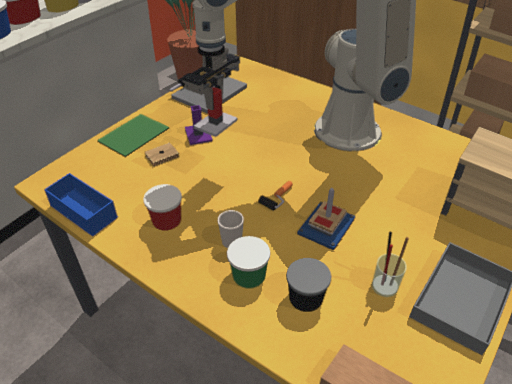

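The platen hangs level in the grip (wrist view: plate 181-327, 153-255), and the scene view shows nothing else disturbed. Next, carry it to beside the press.

```bash
python3 go.py .484 .06 .36 .045
```

```text
clock 5.35 tcp [ 0.4758 -0.227   0.3423] F [-0.4 -0.7 -5.5] w 0.0314 q6 -0.49
[-0.0174  0.2864  0.0211] [ 0.0001 -0.0025 -0.0014]
```

carry_out([
  [[-0.005, 0.015, 0.001, 0, 0, 0], [-0.01, 0.045, 0.003, 0, 0, 0], [-0.016, 0.085, 0.006, 0, 0, 0], [-0.016, 0.125, 0.009, 0, 0, 0], [-0.016, 0.165, 0.012, 0, 0, 0]],
])

```text
clock: 5.77
tcp_pos: [0.4804, -0.0606, 0.3585]
eef_rot: [-0.034, 1.573, 0.035]
wrist_force: [0.5, -0.0, -5.7]
width: 0.0316
```

carry_out([
  [[0, 0.04, 0.003, 0, 0, 0], [0, 0.075, 0.006, 0, 0, 0], [0, 0.1, 0.007, 0, 0, 0], [0, 0.115, 0.008, 0, 0, 0], [0, 0.121, 0.008, 0, 0, 0]],
])

```text
clock: 6.18
tcp_pos: [0.483, 0.0614, 0.3582]
eef_rot: [-0.037, 1.574, 0.037]
wrist_force: [-0.8, -0.1, -5.3]
width: 0.0321
```

carry_out([
  [[0, 0, 0, 0, 0, 0], [0, 0, 0, 0, 0, 0], [0, 0, 0, 0, 0, 0], [0, 0, 0, 0, 0, 0], [0, 0, 0, 0, 0, 0]],
])

```text
clock: 6.6
tcp_pos: [0.4838, 0.0583, 0.3598]
eef_rot: [-0.034, 1.571, 0.034]
wrist_force: [-0.0, 0.3, -5.2]
width: 0.032
```

```bash
python3 - <<'E'
from det import *
o=r.observe();im=get_image("wrist")[:,:,::-1];cv2.imwrite("pics/w5.png",im);pickle.dump(o,open("w5.pkl","wb"))
E
python3 st.py 5
```

```text
clock 6.85 tcp [0.4838 0.0589 0.36  ] toolx [ 1.e-04  0.e+00 -1.e+00] F [-0.    0.19 -6.14] T [-0.027 -0.088  0.006] w 0.0319 drift [-1.0e-05  4.9e-04  1.2e-04]
```

View pics/w5.png

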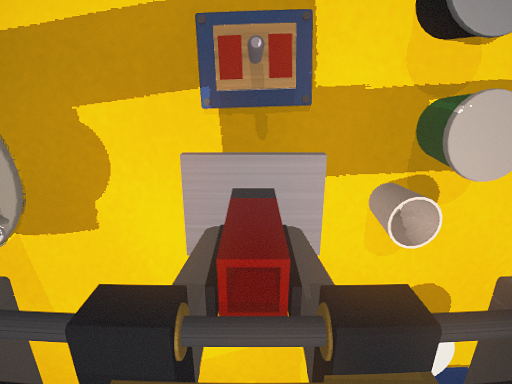

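The press is in clear view above the plate, with the rod tip near (256,43), the stack at 215-298 by 22-90 and the base at 196-312 by 10-108. Zooming in to measure.

```bash
python3 - <<'E'
from det import *
im=cv2.imread("pics/w5.png")
z=im[0:120,185:325];cv2.imwrite("pics/w5z.png",cv2.resize(z,None,fx=5,fy=5,interpolation=cv2.INTER_NEAREST))
E
```

```text
(no output)
```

View pics/w5z.png

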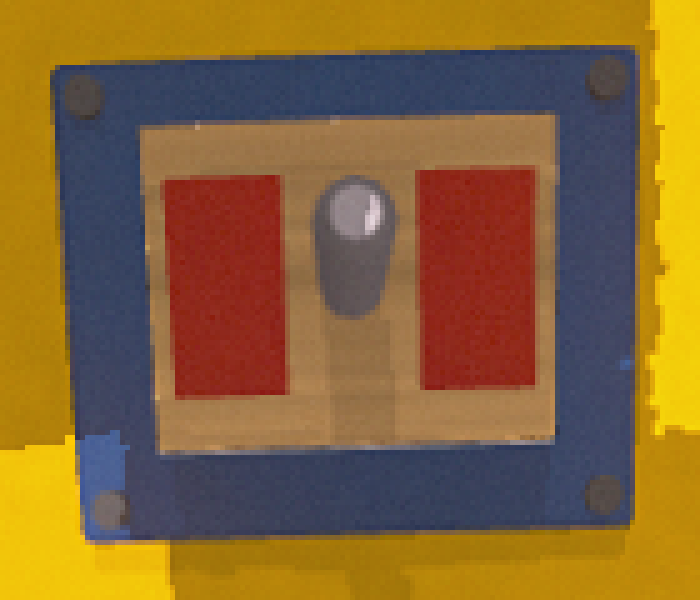

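```bash
cat > meas.py <<'E'
from det import *
def px(L,x0=185,y0=0,f=5): return np.array(L,float)/f-0.5+np.array([x0,y0])
def rep(c,base,stack,rod):
    B=onplane(c,base,.014);print("base",B.round(4).tolist());
    ctr=B[:,:2].mean(0)
    # diagonal intersection, corners TL TR BR BL ; image right=+x, up=+y
    e=[B[1]-B[0],B[2]-B[3],-(B[3]-B[0]),-(B[2]-B[1])]
    print("ctr",ctr.round(4),"sizes",[np.linalg.norm(v).round(4) for v in e],"yaws",[np.arctan2(e[0][1],e[0][0]).round(4),np.arctan2(e[1][1],e[1][0]).round(4),np.arctan2(-e[2][0],e[2][1]).round(4),np.arctan2(-e[3][0],e[3][1]).round(4)])
    for z in (.047,.06,.071):
        S=onplane(c,stack,z);e=[S[1]-S[0],S[2]-S[3],S[0]-S[3],S[1]-S[2]]
        print("stack",z,S[:,:2].mean(0).round(4),[np.linalg.norm(v).round(4) for v in e],[np.arctan2(e[0][1],e[0][0]).round(3),np.arctan2(e[1][1],e[1][0]).round(3),np.arctan2(-e[2][0],e[2][1]).round(3),np.arctan2(-e[3][0],e[3][1]).round(3)])
    print("rod top",onplane(c,[rod],.15).round(4))
if __name__=="__main__":
    o=pickle.load(open("w5.pkl","rb"));c=cam("wrist",o);print(o["tcp_pos"])
    rep(c,px([[52,67],[637,46],[633,525],[85,542]]),px([[139,127],[557,114],[554,441],[157,454]]),px([[356.5,212]])[0])
E
python3 meas.py
```

```text
[0.48376929 0.05830957 0.35980871]
base [[0.4019, 0.241, 0.014], [0.5494, 0.2524, 0.014], [0.5588, 0.1342, 0.014], [0.4108, 0.1232, 0.014]]
ctr [0.4802 0.1877] sizes [np.float64(0.1479), np.float64(0.1483), np.float64(0.1181), np.float64(0.1185)] yaws [np.float64(0.0769), np.float64(0.0744), np.float64(0.0754), np.float64(0.0792)]
stack 0.047 [0.4801 0.1873] [np.float64(0.0982), np.float64(0.0977), np.float64(0.0746), np.float64(0.0743)] [np.float64(0.073), np.float64(0.076), np.float64(0.072), np.float64(0.066)]
stack 0.06 [0.4801 0.1858] [np.float64(0.095), np.float64(0.0945), np.float64(0.0721), np.float64(0.0719)] [np.float64(0.073), np.float64(0.076), np.float64(0.072), np.float64(0.066)]
stack 0.071 [0.4801 0.1846] [np.float64(0.0922), np.float64(0.0918), np.float64(0.07), np.float64(0.0698)] [np.float64(0.073), np.float64(0.076), np.float64(0.072), np.float64(0.066)]
rod top [[0.4804 0.1878 0.15  ]]
```

The press centre is (0.4803,0.1878) with yaw about 0.075, and the base and rod-tip measurements agree. The stack top looks to be near 48 mm. Now I'll check where the platen sits in the hand, using the visible plate edges.

```bash
python3 - <<'E'
from det import *
im=cv2.imread("pics/w5.png")
z=im[145:325,170:340];cv2.imwrite("pics/w5h.png",cv2.resize(z,None,fx=4,fy=3.3,interpolation=cv2.INTER_NEAREST))
E
```

```text
(no output)
```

View pics/w5h.png

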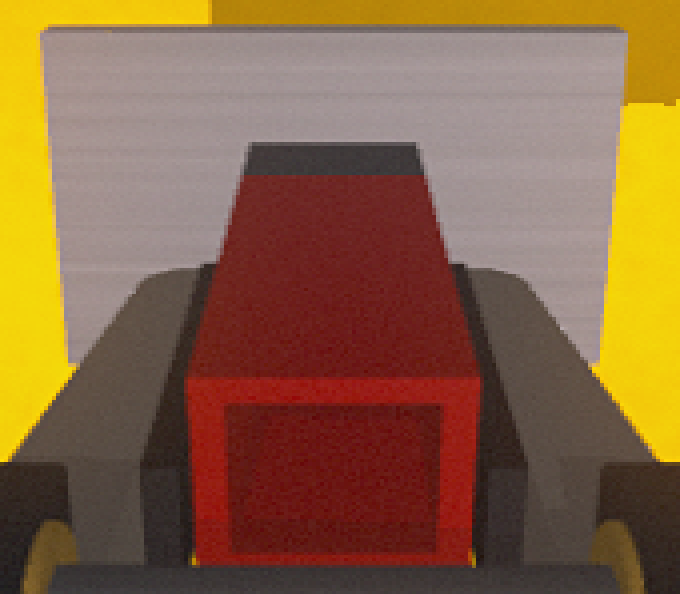

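```bash
python3 - <<'E'
from det import *
M=camera_params("wrist")["mount"];K=camera_params("wrist")["mtx"];k1=camera_params("wrist")["k1"]
Mi=np.linalg.inv(M);c=(K,k1,Mi[:3,:3],Mi[:3,3])
def P(L):return np.array(L,float)/[4,3.3]-0.5+[170,145]
def onx(px,x):
    o,d=rays(c,px);return (o+d*((x-o[0])/d[:,0])[:,None]).round(4)
xu=.1539  # underside ahead of TCP
print("plate far edge",onx(P([[43,34],[626,33]]),xu-.01), "near-left/right low",onx(P([[69,362],[600,362]]),xu-.01))
print("handle base far",onx(P([[248,143],[417,143]]),xu-.01))
print("rim far",onx(P([[187,378],[480,378]]),xu-.118),"rim near",onx(P([[195,565],[474,565]]),xu-.118))
E
```

```text
plate far edge [[ 0.1439  0.0413 -0.0544]
 [ 0.1439  0.0415  0.0545]] near-left/right low [[ 0.1439 -0.0419 -0.0549]
 [ 0.1439 -0.0418  0.0551]]
handle base far [[ 0.1439  0.0155 -0.0165]
 [ 0.1439  0.0155  0.0159]]
rim far [[ 0.0359  0.0156 -0.0159]
 [ 0.0359  0.0156  0.0159]] rim near [[ 0.0359 -0.0145 -0.0162]
 [ 0.0359 -0.0145  0.0164]]
```

The platen is centred in the grip to within 0.5 mm, level, with zero yaw in the tool frame. Now move over the rod.

```bash
python3 go.py .4803 .1881 .335 .075
```

```text
clock 6.85 tcp [0.4838 0.0589 0.36  ] F [ 0.4  0.7 -5.5] w 0.0318 q6 0.07
[0.025  0.1292 0.0023] [-0.0304  0.0001 -0.    ]
```

carry_out([
  [[0, 0.02, 0, -0.03, 0, 0], [0, 0.05, 0.001, -0.03, 0, 0], [0, 0.085, 0.002, -0.03, 0, 0], [0, 0.112, 0.002, -0.03, 0, 0], [0.01, 0.126, 0.002, -0.03, 0, 0]],
])

```text
clock: 7.27
tcp_pos: [0.4808, 0.1882, 0.3516]
eef_rot: [-0.058, 1.567, 0.062]
wrist_force: [0.6, 0.8, -5.5]
width: 0.032
```

carry_out([
  [[0.008, 0.003, 0, 0, 0, 0], [0.015, 0.003, 0, 0, 0, 0], [0.015, 0.003, 0, 0, 0, 0], [0.015, 0.003, 0, 0, 0, 0], [0.015, 0.003, 0, 0, 0, 0]],
])

```text
clock: 7.68
tcp_pos: [0.4801, 0.1873, 0.3352]
eef_rot: [-0.058, 1.57, 0.058]
wrist_force: [-0.7, -0.8, -5.8]
width: 0.032
```

carry_out([
  [[0, 0, 0, 0, 0, 0], [0, 0, 0, 0, 0, 0], [0, 0, 0, 0, 0, 0], [0, 0, 0, 0, 0, 0], [0, 0, 0, 0, 0, 0]],
])

```text
clock: 8.1
tcp_pos: [0.4799, 0.1881, 0.3351]
eef_rot: [-0.059, 1.57, 0.059]
wrist_force: [0.5, -0.3, -6.1]
width: 0.0321
```

```bash
python3 st.py 4; python3 go.py .4803 .1881 .335 .075;python3 - <<'E'
from h import *
im=get_image("scene")[:,:,::-1];cv2.imwrite("pics/s6.png",cv2.resize(im[90:290,230:430],None,fx=3,fy=3,interpolation=cv2.INTER_CUBIC))
im=get_image("wrist")[:,:,::-1];cv2.imwrite("pics/w6.png",im)
E
```

```text
clock 8.25 tcp [0.4799 0.1882 0.335 ] toolx [ 1.e-04  1.e-04 -1.e+00] F [ 0.02 -0.31 -5.8 ] T [-0.053 -0.101  0.002] w 0.0318 drift [-3.0e-05  1.1e-04 -1.0e-04]
clock 8.25 tcp [0.4799 0.1882 0.335 ] F [ 0.  -0.1 -5. ] w 0.0317 q6 0.3
[-0.     -0.0001  0.0004] [ 0.      0.0001 -0.0001]
```

View pics/s6.png

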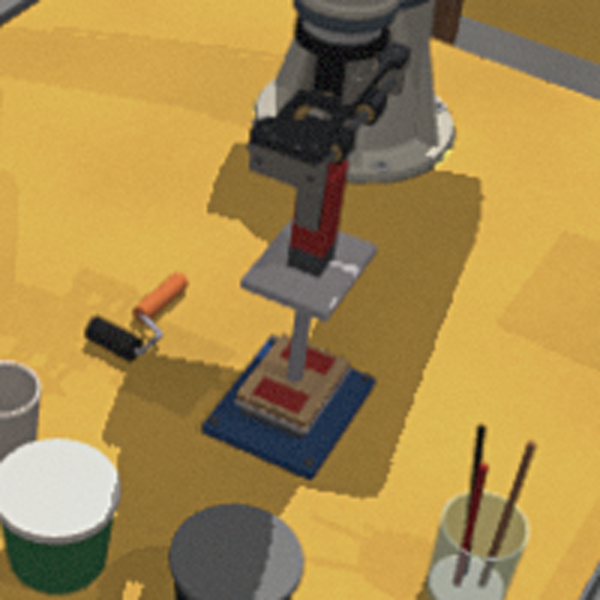

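View pics/w6.png

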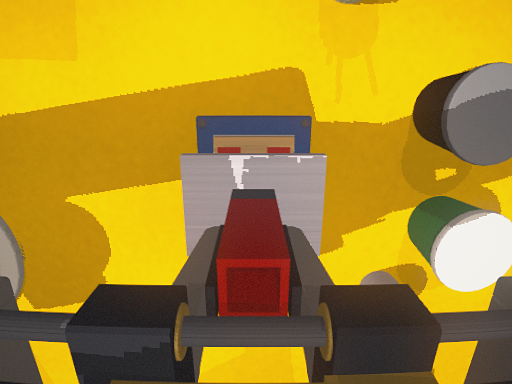

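Scene view: the plate sits squarely above the rod. Wrist view: the press base edges (row 116, columns 197-311) are parallel to the plate. Lowering to just above the rod tip, then slowly onto it while watching forces.

carry_out([
  [[0.006, 0, 0.0004, 0, 0, 0], [0.014, 0, 0.0004, 0, 0, 0], [0.02, 0, 0.0004, 0, 0, 0], [0.024, 0, 0.0004, 0, 0, 0], [0.026, 0, 0.0004, 0, 0, 0]],
])

```text
clock: 8.77
tcp_pos: [0.4798, 0.188, 0.3077]
eef_rot: [-0.059, 1.572, 0.058]
wrist_force: [0.2, 0.5, -6.1]
width: 0.0318
```

carry_out([
  [[0.002, 0, 0, 0, 0, 0], [0.004, 0, 0, 0, 0, 0], [0.006, 0, 0, 0, 0, 0], [0.008, 0, 0, 0, 0, 0], [0.01, 0, 0, 0, 0, 0]],
])

```text
clock: 9.18
tcp_pos: [0.4804, 0.1882, 0.2989]
eef_rot: [-0.059, 1.57, 0.059]
wrist_force: [0.8, 0.5, -5.7]
width: 0.0314
```

```bash
python3 st.py 4; python3 go.py .4803 .1881 .29 .075
```

```text
clock 9.33 tcp [0.4802 0.1882 0.2989] toolx [-2.e-04 -1.e-04 -1.e+00] F [ 0.42  0.25 -6.33] T [-0.033 -0.064  0.014] w 0.0318 drift [-1.4e-04 -5.0e-05 -5.0e-05]
clock 9.33 tcp [0.4802 0.1882 0.2989] F [ 0.2 -0.2 -6.3] w 0.0316 q6 0.3
[ 0.0089 -0.0001  0.0001] [-0.     -0.0002  0.0001]
```

The underside should be about 5 mm below the rod tip, with no contact force. Continuing past the taper.

carry_out([
  [[0.002, 0, 0, 0, 0, 0], [0.004, 0, 0, 0, 0, 0], [0.006, 0, 0, 0, 0, 0], [0.008, 0, 0, 0, 0, 0], [0.01, 0, 0, 0, 0, 0]],
])

```text
clock: 9.75
tcp_pos: [0.4802, 0.1882, 0.2887]
eef_rot: [-0.059, 1.57, 0.059]
wrist_force: [0.6, 0.1, -5.3]
width: 0.0318
```

```bash
python3 st.py 5; python3 go.py .4803 .1881 .28 .075; python3 - <<'E'
from h import *
im=get_image("scene")[:,:,::-1];cv2.imwrite("pics/s7.png",cv2.resize(im[110:260,260:410],None,fx=4,fy=4,interpolation=cv2.INTER_CUBIC))
E
```

```text
clock 9.95 tcp [0.4803 0.1882 0.2889] toolx [-2.e-04 -0.e+00 -1.e+00] F [-0.21 -0.27 -5.68] T [-0.029 -0.075  0.006] w 0.0317 drift [1.0e-05 3.0e-05 1.8e-04]
clock 9.95 tcp [0.4803 0.1882 0.2889] F [ 0.1 -1.1 -5.2] w 0.0315 q6 0.3
[ 0.0089 -0.0001  0.    ] [-0.     -0.0002  0.    ]
```

View pics/s7.png

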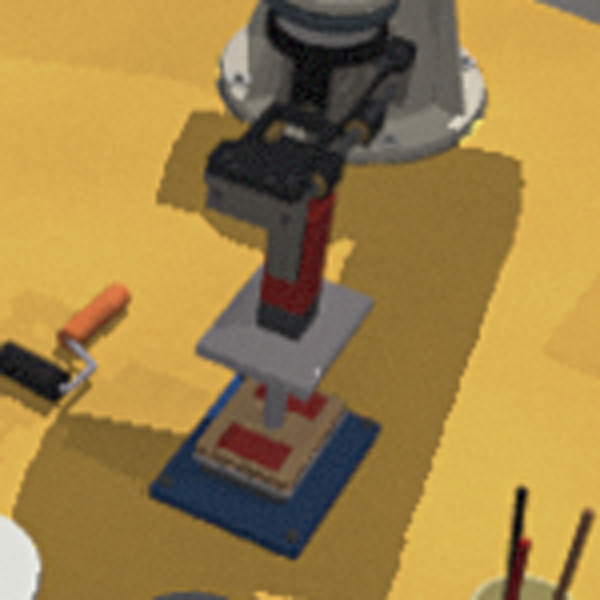

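The rod has entered the hole with no side force. Continuing down.

carry_out([
  [[0.003, 0, 0, 0, 0, 0], [0.008, 0, 0, 0, 0, 0], [0.013, 0, 0, 0, 0, 0], [0.018, 0, 0, 0, 0, 0], [0.022, 0, 0, 0, 0, 0]],
])

```text
clock: 10.42
tcp_pos: [0.48, 0.1881, 0.2661]
eef_rot: [-0.059, 1.571, 0.059]
wrist_force: [-0.1, -0.1, -5.6]
width: 0.0319
```

carry_out([
  [[0.004, 0, 0, 0, 0, 0], [0.009, 0, 0, 0, 0, 0], [0.014, 0, 0, 0, 0, 0], [0.019, 0, 0, 0, 0, 0], [0.023, 0, 0, 0, 0, 0]],
])

```text
clock: 10.83
tcp_pos: [0.4801, 0.1882, 0.2433]
eef_rot: [-0.059, 1.57, 0.059]
wrist_force: [0.1, -0.1, -5.2]
width: 0.0317
```

```bash
python3 st.py 5; python3 go.py .4803 .1882 .23 .075
```

```text
clock 11.03 tcp [0.4803 0.1882 0.2439] toolx [-2.e-04 -0.e+00 -1.e+00] F [-0.18  0.27 -5.53] T [-0.047 -0.101 -0.024] w 0.032 drift [1.5e-04 4.0e-05 6.6e-04]
clock 11.03 tcp [0.4803 0.1882 0.2439] F [-0.9  1.  -6.3] w 0.0318 q6 0.3
[0.0139 0.     0.    ] [-0.     -0.0002  0.    ]
```

carry_out([
  [[0.003, 0, 0, 0, 0, 0], [0.007, 0, 0, 0, 0, 0], [0.011, 0, 0, 0, 0, 0], [0.014, 0, 0, 0, 0, 0], [0.016, 0, 0, 0, 0, 0]],
])

```text
clock: 11.45
tcp_pos: [0.4801, 0.1881, 0.2273]
eef_rot: [-0.059, 1.571, 0.059]
wrist_force: [0.1, -0.1, -6.0]
width: 0.0319
```

carry_out([
  [[0.001, 0, 0, 0, 0, 0], [0.002, 0, 0, 0, 0, 0], [0.003, 0, 0, 0, 0, 0], [0.004, 0, 0, 0, 0, 0], [0.004, 0, 0, 0, 0, 0]],
])

```text
clock: 11.87
tcp_pos: [0.4802, 0.1882, 0.2238]
eef_rot: [-0.059, 1.57, 0.059]
wrist_force: [-0.4, -0.1, -6.0]
width: 0.0317
```

carry_out([
  [[0.001, 0, 0, 0, 0, 0], [0.002, 0, 0, 0, 0, 0], [0.003, 0, 0, 0, 0, 0], [0.004, 0, 0, 0, 0, 0], [0.004, 0, 0, 0, 0, 0]],
])

```text
clock: 12.28
tcp_pos: [0.4802, 0.1882, 0.2197]
eef_rot: [-0.059, 1.57, 0.059]
wrist_force: [0.2, -0.0, -6.1]
width: 0.0321
```

carry_out([
  [[0.001, 0, 0, 0, 0, 0], [0.002, 0, 0, 0, 0, 0], [0.003, 0, 0, 0, 0, 0], [0.004, 0, 0, 0, 0, 0], [0.004, 0, 0, 0, 0, 0]],
])

```text
clock: 12.7
tcp_pos: [0.4801, 0.1881, 0.2157]
eef_rot: [-0.059, 1.57, 0.059]
wrist_force: [-0.2, 0.7, -6.4]
width: 0.0318
```

carry_out([
  [[0.001, 0, 0, 0, 0, 0], [0.002, 0, 0, 0, 0, 0], [0.003, 0, 0, 0, 0, 0], [0.004, 0, 0, 0, 0, 0], [0.004, 0, 0, 0, 0, 0]],
])

```text
clock: 13.12
tcp_pos: [0.4802, 0.1882, 0.2117]
eef_rot: [-0.059, 1.57, 0.059]
wrist_force: [-0.2, 0.6, -4.9]
width: 0.032
```

```bash
python3 st.py 5; python3 go.py .4803 .1882 .21 .075; python3 - <<'E'
from h import *
im=get_image("scene")[:,:,::-1];cv2.imwrite("pics/s8.png",cv2.resize(im[130:260,260:400],None,fx=4.5,fy=4.5,interpolation=cv2.INTER_CUBIC))
E
```

```text
clock 13.32 tcp [0.4803 0.1882 0.212 ] toolx [-0.  0. -1.] F [ 0.24  0.13 -5.7 ] T [-0.014 -0.085 -0.   ] w 0.0318 drift [1.0e-04 1.0e-05 2.2e-04]
clock 13.32 tcp [0.4803 0.1882 0.212 ] F [-0.2  0.2 -6. ] w 0.0317 q6 0.3
[0.002 0.    0.   ] [ 0.0001 -0.     -0.    ]
```

View pics/s8.png

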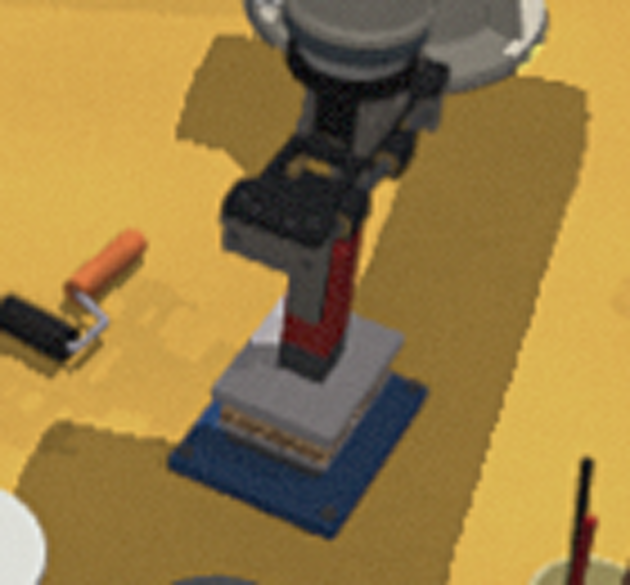

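The plate is aligned, just above the stack. I'll step down 3 mm at a time, watching force.

carry_out([
  [[0.001, 0, 0, 0, 0, 0], [0.002, 0, 0, 0, 0, 0], [0.003, 0, 0, 0, 0, 0], [0.004, 0, 0, 0, 0, 0], [0.004, 0, 0, 0, 0, 0]],
])

```text
clock: 13.78
tcp_pos: [0.4801, 0.1881, 0.2077]
eef_rot: [-0.059, 1.57, 0.059]
wrist_force: [-0.2, 0.7, -5.5]
width: 0.0318
```

carry_out([
  [[0.0005, 0, 0, 0, 0, 0], [0.001, 0, 0, 0, 0, 0], [0.0015, 0, 0, 0, 0, 0], [0.002, 0, 0, 0, 0, 0], [0.002, 0, 0, 0, 0, 0]],
])

```text
clock: 14.2
tcp_pos: [0.4802, 0.1882, 0.2059]
eef_rot: [-0.059, 1.57, 0.059]
wrist_force: [0.1, 0.2, -5.5]
width: 0.0316
```

carry_out([
  [[0.0005, 0, 0, 0, 0, 0], [0.001, 0, 0, 0, 0, 0], [0.0015, 0, 0, 0, 0, 0], [0.002, 0, 0, 0, 0, 0], [0.002, 0, 0, 0, 0, 0]],
])

```text
clock: 14.62
tcp_pos: [0.4802, 0.1882, 0.2038]
eef_rot: [-0.059, 1.57, 0.059]
wrist_force: [0.4, 0.2, -5.2]
width: 0.0322
```

```bash
python3 st.py 4
```

```text
clock 14.77 tcp [0.4802 0.1882 0.2039] toolx [-1.e-04  0.e+00 -1.e+00] F [ 0.14 -0.19 -5.68] T [-0.036 -0.077  0.014] w 0.032 drift [ 5.0e-05 -0.0e+00  1.1e-04]
```

carry_out([
  [[0.0005, 0, 0, 0, 0, 0], [0.001, 0, 0, 0, 0, 0], [0.0015, 0, 0, 0, 0, 0], [0.002, 0, 0, 0, 0, 0], [0.002, 0, 0, 0, 0, 0]],
])

```text
clock: 15.18
tcp_pos: [0.4802, 0.1882, 0.2018]
eef_rot: [-0.059, 1.57, 0.059]
wrist_force: [-0.2, 0.2, -6.0]
width: 0.0318
```

```bash
python3 st.py 4
```

```text
clock 15.33 tcp [0.4803 0.1882 0.2019] toolx [-0.  0. -1.] F [ 0.12  0.01 -5.95] T [-0.002 -0.075 -0.002] w 0.0319 drift [6.0e-05 3.0e-05 1.1e-04]
```

carry_out([
  [[0.0005, 0, 0, 0, 0, 0], [0.001, 0, 0, 0, 0, 0], [0.0015, 0, 0, 0, 0, 0], [0.0015, 0, 0, 0, 0, 0]],
])

```text
clock: 15.67
tcp_pos: [0.4803, 0.1882, 0.2006]
eef_rot: [-0.059, 1.57, 0.059]
wrist_force: [-0.3, -0.5, -2.5]
width: 0.0321
```

```bash
python3 st.py 4
```

```text
clock 15.82 tcp [0.4803 0.1882 0.2006] toolx [ 2.e-04  1.e-04 -1.e+00] F [-0.43 -0.44 -2.11] T [0.005 0.081 0.013] w 0.0318 drift [ 1.e-05 -2.e-05  4.e-05]
```

Contact came at TCP z ≈ 0.2013, so the stack top is about 47.5 mm, matching the picture. The stack carries about 3.7 N now. Next, press to 15 N total, which is wrist Fz ≈ +9.2 N.

carry_out([
  [[0.0005, 0, 0, 0, 0, 0], [0.001, 0, 0, 0, 0, 0], [0.0015, 0, 0, 0, 0, 0], [0.0015, 0, 0, 0, 0, 0]],
])

```text
clock: 16.15
tcp_pos: [0.4804, 0.1883, 0.1992]
eef_rot: [-0.059, 1.57, 0.059]
wrist_force: [-1.4, -1.5, 4.0]
width: 0.032
```

```bash
python3 st.py 4
```

```text
clock 16.3 tcp [0.4804 0.1883 0.1992] toolx [ 3.e-04  2.e-04 -1.e+00] F [-1.97 -0.87  4.11] T [0.059 0.48  0.034] w 0.0318 drift [-1.e-05  0.e+00 -3.e-05]
```

The stack now carries about 9.9 N. 1.2 mm more should give about 15 N.

carry_out([
  [[0.0004, 0, 0, 0, 0, 0], [0.0008, 0, 0, 0, 0, 0], [0.0012, 0, 0, 0, 0, 0], [0.0012, 0, 0, 0, 0, 0]],
])

```text
clock: 16.63
tcp_pos: [0.4804, 0.1883, 0.1982]
eef_rot: [-0.059, 1.57, 0.059]
wrist_force: [-2.3, -1.4, 9.4]
width: 0.032
```

```bash
python3 st.py 6; python3 go.py .4803 .1882 .198 .075
```

```text
clock 16.88 tcp [0.4804 0.1883 0.1982] toolx [ 2.e-04  2.e-04 -1.e+00] F [-2.69 -1.67  8.97] T [0.048 0.753 0.01 ] w 0.0319 drift [-4.e-05 -0.e+00  4.e-05]
clock 16.88 tcp [0.4804 0.1883 0.1982] F [-2.5 -1.8  8.9] w 0.0323 q6 0.3
[ 0.0002 -0.0001 -0.0001] [-0.0001  0.0002 -0.0002]
```

Total is about 14.8 N. Holding for over two seconds.

carry_out([
  [[0, 0, 0, 0, 0, 0], [0, 0, 0, 0, 0, 0], [0, 0, 0, 0, 0, 0], [0, 0, 0, 0, 0, 0], [0, 0, 0, 0, 0, 0]],
])

```text
clock: 17.3
tcp_pos: [0.4804, 0.1883, 0.1982]
eef_rot: [-0.059, 1.57, 0.059]
wrist_force: [-2.9, -1.8, 8.7]
width: 0.0317
```

```bash
python3 st.py 6
```

```text
clock 17.55 tcp [0.4804 0.1883 0.1983] toolx [ 3.e-04  2.e-04 -1.e+00] F [-3.16 -2.07  9.12] T [ 0.049  0.773 -0.002] w 0.0319 drift [ 2.e-05 -1.e-05  2.e-05]
```

carry_out([
  [[0, 0, 0, 0, 0, 0], [0, 0, 0, 0, 0, 0], [0, 0, 0, 0, 0, 0], [0, 0, 0, 0, 0, 0], [0, 0, 0, 0, 0, 0]],
])

```text
clock: 17.97
tcp_pos: [0.4804, 0.1883, 0.1982]
eef_rot: [-0.059, 1.57, 0.059]
wrist_force: [-2.6, -1.7, 9.0]
width: 0.0317
```

carry_out([
  [[0, 0, 0, 0, 0, 0], [0, 0, 0, 0, 0, 0], [0, 0, 0, 0, 0, 0], [0, 0, 0, 0, 0, 0], [0, 0, 0, 0, 0, 0]],
])

```text
clock: 18.38
tcp_pos: [0.4804, 0.1883, 0.1982]
eef_rot: [-0.059, 1.57, 0.059]
wrist_force: [-3.9, -1.8, 8.6]
width: 0.0319
```

carry_out([
  [[0, 0, 0, 0, 0, 0], [0, 0, 0, 0, 0, 0], [0, 0, 0, 0, 0, 0], [0, 0, 0, 0, 0, 0], [0, 0, 0, 0, 0, 0]],
])

```text
clock: 18.8
tcp_pos: [0.4804, 0.1883, 0.1982]
eef_rot: [-0.059, 1.57, 0.059]
wrist_force: [-3.3, -1.2, 8.1]
width: 0.0319
```

carry_out([
  [[0, 0, 0, 0, 0, 0], [0, 0, 0, 0, 0, 0], [0, 0, 0, 0, 0, 0], [0, 0, 0, 0, 0, 0], [0, 0, 0, 0, 0, 0]],
])

```text
clock: 19.22
tcp_pos: [0.4804, 0.1883, 0.1982]
eef_rot: [-0.059, 1.57, 0.059]
wrist_force: [-3.0, -1.4, 8.8]
width: 0.0319
```

```bash
python3 st.py 6
```

```text
clock 19.47 tcp [0.4804 0.1882 0.1982] toolx [ 3.e-04  2.e-04 -1.e+00] F [-3.32 -1.49  8.73] T [0.047 0.774 0.014] w 0.0318 drift [ 1.e-05 -2.e-05 -0.e+00]
```

Held for about 2.8 s at 14.5-15 N. Easing off to the platen's own weight, then opening.

carry_out([
  [[-0.0005, 0, 0, 0, 0, 0], [-0.001, 0, 0, 0, 0, 0], [-0.0015, 0, 0, 0, 0, 0], [-0.002, 0, 0, 0, 0, 0], [-0.002, 0, 0, 0, 0, 0]],
])

```text
clock: 19.88
tcp_pos: [0.4803, 0.1882, 0.1998]
eef_rot: [-0.059, 1.57, 0.059]
wrist_force: [-1.2, -1.4, 2.5]
width: 0.0319
```

```bash
python3 st.py 5
```

```text
clock 20.08 tcp [0.4803 0.1882 0.1997] toolx [ 1.e-04  1.e-04 -1.e+00] F [-1.   -0.77  2.35] T [ 0.079  0.166 -0.005] w 0.032 drift [-1.e-05 -0.e+00 -7.e-05]
```

carry_out([
  [[-0.0005, 0, 0, 0, 0, 0], [-0.0005, 0, 0, 0, 0, 0], [-0.0005, 0, 0, 0, 0, 0]],
])

```text
clock: 20.33
tcp_pos: [0.4803, 0.1882, 0.2001]
eef_rot: [-0.059, 1.57, 0.059]
wrist_force: [-0.7, 0.2, -1.0]
width: 0.0321
```

carry_out([
  [[0, 0, 0, 0, 0, 0], [0, 0, 0, 0, 0, 0], [0, 0, 0, 0, 0, 0], [0, 0, 0, 0, 0, 0], [0, 0, 0, 0, 0, 0]],
], hand=0.08)

```text
clock: 20.75
tcp_pos: [0.4803, 0.1882, 0.2002]
eef_rot: [-0.059, 1.57, 0.059]
wrist_force: [-0.4, 0.5, -0.2]
width: 0.0629
```

carry_out([
  [[0, 0, 0, 0, 0, 0], [0, 0, 0, 0, 0, 0], [0, 0, 0, 0, 0, 0], [0, 0, 0, 0, 0, 0], [0, 0, 0, 0, 0, 0]],
])

```text
clock: 21.17
tcp_pos: [0.4803, 0.1882, 0.2002]
eef_rot: [-0.059, 1.57, 0.059]
wrist_force: [-0.3, -0.4, -0.7]
width: 0.0798
```

```bash
python3 st.py 5; python3 - <<'E'
from h import *
im=get_image("wrist")[:,:,::-1];cv2.imwrite("pics/w9.png",im)
E
```

```text
clock 21.37 tcp [0.4803 0.1882 0.2002] toolx [-0.e+00  1.e-04 -1.e+00] F [-0.31 -0.03 -0.14] T [-0.016 -0.078 -0.029] w 0.0801 drift [ 2.e-05  0.e+00 -1.e-05]
```

View pics/w9.png

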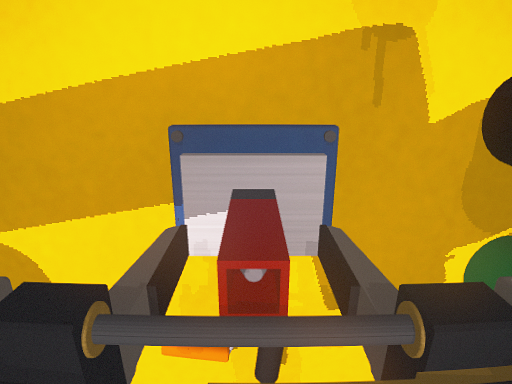

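Released: the fingers are clear on both sides, the rod tip shows inside the handle at about (254,273), and the plate is parallel to the base. Retracting straight up.

carry_out([
  [[-0.01, 0, 0, 0, 0, 0], [-0.03, 0, 0, 0, 0, 0], [-0.06, 0, 0, 0, 0, 0], [-0.09, 0, 0, 0, 0, 0], [-0.12, 0, 0, 0, 0, 0]],
])

```text
clock: 21.83
tcp_pos: [0.48, 0.1881, 0.3222]
eef_rot: [-0.059, 1.57, 0.059]
wrist_force: [-0.4, 0.3, -0.0]
width: 0.08
```

carry_out([
  [[-0.02, -0.01, 0, 0, 0, 0], [-0.04, -0.03, 0, 0, 0, 0], [-0.04, -0.06, 0, 0, 0, 0], [-0.04, -0.08, 0, 0, 0, 0], [-0.04, -0.09, 0, 0, 0, 0]],
])

```text
clock: 22.25
tcp_pos: [0.487, 0.0967, 0.3615]
eef_rot: [-0.058, 1.569, 0.058]
wrist_force: [0.7, -0.9, 0.2]
width: 0.0799
```

carry_out([
  [[0, 0, 0, 0, 0, 0], [0, 0, 0, 0, 0, 0], [0, 0, 0, 0, 0, 0], [0, 0, 0, 0, 0, 0], [0, 0, 0, 0, 0, 0]],
])

```text
clock: 22.67
tcp_pos: [0.487, 0.0993, 0.3601]
eef_rot: [-0.06, 1.57, 0.06]
wrist_force: [0.2, -0.3, -0.6]
width: 0.0799
```

```bash
python3 st.py 3; python3 - <<'E'
from det import *
o=r.observe();im=get_image("wrist")[:,:,::-1];cv2.imwrite("pics/w10.png",im);pickle.dump(o,open("w10.pkl","wb"))
im=get_image("scene")[:,:,::-1];cv2.imwrite("pics/s10.png",im)
E
```

```text
clock 22.77 tcp [0.4869 0.0991 0.3601] toolx [-4.e-04  0.e+00 -1.e+00] F [ 0.64  0.2  -0.51] T [-0.012 -0.055 -0.006] w 0.08 drift [-0.0e+00 -2.1e-04  1.0e-05]
```

View pics/w10.png

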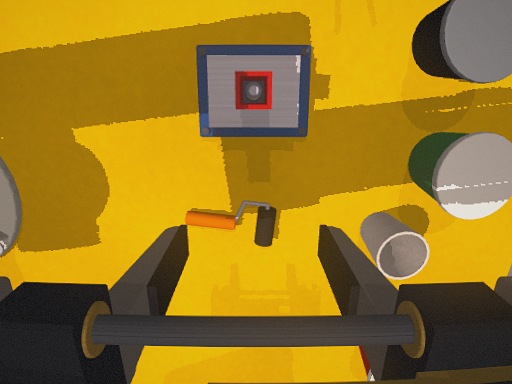

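View pics/s10.png

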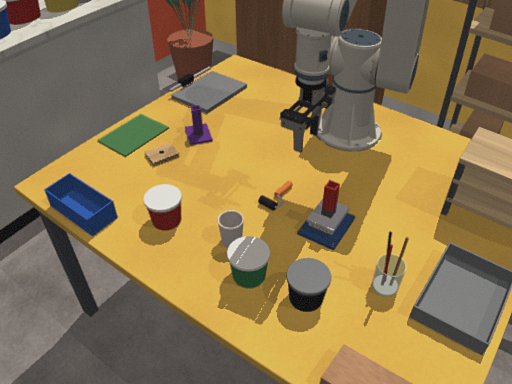

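The platen lies level on the stack, concentric with the rod (wrist view: handle 235-272, rod tip at 253,90) and parallel to the base. The bystanders are where they were, and the arm is clear. Handing in.

```bash
python3 - <<'E'
from bench import r
print(r.finish_job())
E
```

```text
the job is handed in; nothing more can be done
None
```

The platen is lying on the stack over the rod, pressed and let go, and the job was handed in at about 23 s of the 69 s allowed. The hand-in reports no verdict.

- **Lowering:** I gripped the red handle, carried the platen over and lowered it over the rod with no measurable side force. It met the stack with its underside at about 47.5 mm, close to what the pictures had suggested.
- **Pressing:** I held it for about 2.8 s at 14.5–15 N in all, 8.7–9.1 N of push plus the platen's measured weight of about 5.8 N. A side force of about 3.5 N built up while pressing. The highest total I read was about 15 N, well under the 25 N limit.
- **Letting go:** I eased off to roughly the platen's own weight before opening the fingers, then drew straight up and clear.

**Last checks:** the platen is flat on the stack, centred on the rod and parallel to the base. The wrist force is back to about zero. By eye, the bystanders and the purple look-alike are where they were.

**One check disagreed:** triangulating the handle top gave 125 mm against the stated 118 mm, because the two rays were nearly the same. I went with 118 mm, which the handle's apparent width supported.

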